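# Refit the transit screw of the parcel scale

### The job

The parcel scale is going out for calibration: lift the red transit screw out of its parking hole, lower it down the lock well with the red ring, find the hidden thread at the bottom by feel and turn the screw in clockwise until its flange sits fully home, flat on the tower. Use only light finger force throughout, never forcing a cross-threaded screw or overtightening it, and leave the other things on the desk where they are.

Things in the scene. Friction and masses are not known exactly. Their poses are not given: they have to be found in the camera images.
- scale: pale grey parcel scale, 236x254 mm, fixed. Origin under its centre, z up, +x to its rear. Front: platter, 54 mm high. Rear: tower 80 mm deep (x), flat top 120 mm above the desk, sloping display in front. In the tower's top: lock well (red ring) at local (78, +68) mm, parking hole (grey ring) at (78, -68) mm. A desk lamp's head hangs 0.6 m above the desk behind its left side: come from in front
- transit_screw: red-headed steel screw, 40 to 90 g. Origin on its axis at the flange's underside, z up. Flange 42 mm wide, 5 mm thick; above it a flat upright wing to grip, 12 mm thick (its y), 36 mm long (its x), top 42 mm above the origin. Shank 17 mm, thread 24 mm wide at -82, tip at -94 mm. Starts upright in the parking hole, flange on the tower's top. Over 35 N of pressing or clamping ruins the thread
- lock_mouth (a point): centre of the lock well's mouth, level with the tower's top. Well 35 mm wide; 60 mm down a cone narrows it to a 26 mm bore with a fixed right-hand thread: three starts, lead 20 mm a turn, 1 mm play, self-locking; the angle of its starts differs each time and is not measured. Unstarted, the screw rests on it with the flange 4 to 11 mm too high; fully home its origin is at this point
- park_mouth (a point): centre of the mouth of the parking hole, level with the tower's top: plain hole 31 mm wide, open down to 12 mm above the desk
- usb_stick: black memory stick, 17 x 54 x 8 mm, in front of the printer; leave alone
- notebook: blue notebook, 148 x 109 x 14 mm, on the closed laptop left of the scale; leave alone
- glasses_case: brown glasses case, 60 x 155 x 41 mm, behind the laptop; leave alone
- eraser: white eraser in a blue sleeve, 22 x 52 x 13 mm, in front of the printer; leave alone
- pen_blue: red pen, 145 mm long, 9 mm thick, on the closed laptop left of the scale; leave alone
There are look-alikes about, which are no part of the job. Leave any blue or green look-alike of the transit_screw alone.

How it is judged:
By the outcome, as a careful person would: the job done as asked, in the order asked, and still so for the second after the job is handed in, with the robot touching nothing.
It also fails if it takes over 67 s, if anything falls off the work surface, if the arm or the gripper's body presses on something with over 40 N, if the wrist force passes 120 N, or if a joint passes its speed limit or range.

### The arm

A 6-joint arm with a two-finger parallel gripper is mounted at the origin on a cart in front of the work surface, level with it; the furniture and walls round the work are solid. World frame = base frame: x ahead of the robot, y to its left, z up, the work surface at z = 0. Lengths are in m, angles in rad, forces in N, time in s.
With the tool pointing down it reaches from about 0.35 to 0.975 m from the base axis. Payload 4.9 kg.
Tool frame: the origin (TCP) lies at the very end of the fingers, on their centre line; the grasp point (between the pads) lies 19 mm behind it (pinch_z is the distance from the TCP to the grasp point, in m); z points along the fingers, y is the line along which they close (so a half turn about z gives the same grasp; the last joint's range is limited). The gripper opens to 85 mm and grips with 20 to 120 N. Pads are 22 mm wide; open, the fingers measure 114 mm over their backs; the gripper's body (76 mm by 85 mm) begins 54 mm behind the grasp point. The pads swing forward as they close: fully open they stand 13 mm farther back than shut.
Start: joints at [1.133, 0.053, 1.613, -0, 1.476, -0.119], TCP at [0.196, 0.593, 0.231] pointing down, gripper open.
Joint ranges: [-3.01, 3.01], [-1.01, 2.22], [0.06, 2.58], [-1.02, 4.17], [0.09, 2.62], [-3.14, 3.14]. Speed limits (rad/s): [2.57, 2.57, 3.14, 3.14, 3.14, 3.14].

### API

Orientations are given as a unit quaternion [w, x, y, z].
In Python, from plant import * gives the robot as it stands. The module is installed in compiled form; this text tells all that it offers.
- The arm moves only by the tool play_rows, never from a script. Its arguments are lists of equal length, an entry for each row: "linear": the shift along the world's x, y, z in m, a list of three; "turn": the turn about the world's z in degrees. A call has 1 to 8 rows; each row shifts and turns the commanded pose from where the row before left it; what a row does not reach is not made up. A row lasts 1/8 s, in which the tool goes at most 62.5 mm and 10.7 degrees, less where a joint would pass 70% of its speed; a pose out of reach is approached as far as the arm can. A call is refused whole if a number of a shift passes 0.0625 or a number of a turn 10.7, either way. A call with a gripper value outside its range is refused whole. "hand" is the finger opening in m, from 0 to 0.0854, set as the call begins (left out, the last holds). The fingers move at their own pace and stop on an object; the grip force is fixed at half the most. Time passes only in rows, so rows that do not move let the fingers close. It gives the time, the measured TCP pose, the force, the opening and the grip force at its end, in the units of the state.
- state(): the state, without advancing time (a new reading comes with each control period).
- grab_frame(name): name is "scene" or "side" or "wrist"; returns the picture (400x640x3 uint8, red, green, blue); there is no depth.
- camera_info(name): a dict with "camera_matrix" (3x3 intrinsics, pixels), "origin" and "attitude" of the camera in the world; the wrist camera has in their place "mount" (4x4, takes a point from camera to tool coordinates, whose origin is the TCP and whose axes are the flange's). Camera axes: x right, y down, z forward; pixel columns grow to the right and rows downward; lengths in m; the calibration is good to about 2 mm. A picture is of the moment at which its call begins: read the wrist's pose just before it. camera_info takes no time and is no camera call.
- job_done(): hands the job in; it is judged then, once.
Trained networks look in the newest picture that a camera, given by its name, has taken for a name from the list of things; names that differ only in an ending like _2 or _b are one class to them, and where a whole thing is asked for, a point or a joint stands for the part that bears it (a point fixed in the world has none). Each returns a list of dicts, best first, with "p" (0 to 1); they miss things now and then, are a little off and sometimes report something else, mostly with a low value. They report only what shows in the picture. A call takes as long as a camera call. They do not tell look-alikes from the thing itself.
- trace(camera, thing): "region" (400x640 bool, what is visible of it) and "location" ([column, row] in pixels, amid what is visible of it).
The state is a dict: "time": time; "joint_pos": joint angles; "joint_vel": joint speeds; "joint_efforts": joint torques, N m; "tool_pos": TCP position; "tool_rot": TCP orientation; "contact_force": force on the tool from outside, world axes, zero at the start; "ft_torque": the same for the moment, N m; "gripper_width": opening from 0.0 (shut) to 1.0 (fully open); "grasp_force": force on a finger pad.
Only numpy, scipy, OpenCV 4.12 (cv2) and the standard library are available. Lean on these libraries where they do the work, as an engineer would, in place of code of your own. Each camera call takes 0.05 s, during which the arm holds its last target. There are 200 camera calls.

## Working session

There is one attempt and no reset: what is moved stays moved. The work goes in short steps, Python scripts to look and compute and a tool call to move; the robot and the scene stay as the last step left them, time stands still between calls to the robot, and variables do not carry over. Pictures are saved under pics/ and viewed, at most 10 in all, crops included, and the job is handed in when it is done.

Besides the shell and the picture viewer there is one more tool, called after "Call:" by a JSON object that holds its "name" and its "arguments", one argument or row to a line. play_rows: Moves the arm, as the interface text tells. Its arguments: {"type":"object","properties":{"linear":{"type":"array","items":{"type":"array","items":{"type":"number"}}},"turn":{"type":"array","items":{"type":"number"}},"hand":{"type":"number"}},"required":["linear","turn"]}

```bash
mkdir -p pics; cat > h.py <<'E'
from plant import *
import numpy as np, cv2
from scipy.spatial.transform import Rotation as R
def q2R(q): return R.from_quat([q[1],q[2],q[3],q[0]]).as_matrix()
def cam(name,st=None):
    c=camera_info(name); K=np.array(c['camera_matrix'])
    if name=='wrist':
        st=st or state(); T=np.eye(4); T[:3,:3]=q2R(st['tool_rot']); T[:3,3]=st['tool_pos']
        M=T@np.array(c['mount']); return K,M[:3,:3],M[:3,3]
    A=np.array(c['attitude']); A=q2R(A) if A.size==4 else A
    return K,A,np.array(c['origin'])
def at_z(C,px,z):
    K,A,o=C; d=A@np.linalg.inv(K)@np.array([px[0],px[1],1.]); return o+d*(z-o[2])/d[2]
def proj(C,p):
    K,A,o=C; v=K@(A.T@(np.array(p)-o)); return v[:2]/v[2]
def save(n,im): cv2.imwrite('pics/'+n,im[:,:,::-1])
E
python3 - <<'E'
from h import *
print(state()); print(camera_info('scene'),camera_info('side'),camera_info('wrist'))
ims=[]
for n in ['scene','side']:
    im=grab_frame(n); save(n+'0.png',im); C=cam(n)
    for t in ['transit_screw','lock_mouth','park_mouth','scale']:
        for r in trace(n,t)[:3]: print(n,t,r['p'],r['location'],at_z(C,r['location'],.12).round(3))
E
```

```text
{'time': 0.0, 'joint_pos': array([ 1.13301220e+00,  5.33899966e-02,  1.61430302e+00,  6.05005792e-05,
        1.47600818e+00, -1.19011276e-01]), 'joint_vel': array([ 1.48366799e-04, -1.97656850e-03,  2.13527553e-03,  2.34839990e-05,
       -1.57305865e-03,  7.82419720e-04]), 'joint_efforts': array([-1.51413307e-03, -3.93692958e+01, -3.70175385e+01, -2.24643218e-04,
        7.30826476e-03,  3.88840746e-06]), 'tool_pos': array([0.19559822, 0.59294384, 0.23003709]), 'tool_rot': array([-3.18682275e-04,  1.58715211e-01,  9.87323842e-01, -1.00540434e-03]), 'contact_force': array([0.61267163, 0.50667279, 0.10097899]), 'ft_torque': array([-0.01367158,  0.01136834, -0.00850858]), 'grasp_force': 0.0, 'gripper_width': 1.0008854884791636}
{'camera_matrix': array([[422.08151599,   0.        , 314.46565165],
       [  0.        , 422.08151599, 202.13212731],
       [  0.        ,   0.        ,   1.        ]]), 'origin': array([-0.1459883 , -0.41497862,  0.87353575]), 'attitude': array([-0.34043997,  0.77867737, -0.47876784,  0.22032598])} {'camera_matrix': array([[398.16844196,   0.        , 324.7
[... 921 characters left out ...]
it_screw 0.73 [445.4, 273.3] [ 0.527 -0.425  0.12 ]
scene lock_mouth 0.66 [353.8, 273.9] [ 0.431 -0.242  0.12 ]
scene lock_mouth 0.24 [244.8, 221.0] [0.461 0.068 0.12 ]
scene park_mouth 0.57 [357.9, 273.5] [ 0.436 -0.249  0.12 ]
scene scale 0.86 [355.5, 274.6] [ 0.431 -0.246  0.12 ]
side transit_screw 0.79 [304.2, 288.1] [ 0.55  -0.464  0.12 ]
side transit_screw 0.72 [355.2, 274.0] [ 0.666 -0.421  0.12 ]
side transit_screw 0.58 [309.7, 238.6] [ 0.558 -0.285  0.12 ]
side lock_mouth 0.59 [289.6, 248.0] [ 0.508 -0.323  0.12 ]
side park_mouth 0.66 [287.7, 248.3] [ 0.504 -0.324  0.12 ]
side park_mouth 0.27 [310.7, 238.3] [ 0.561 -0.284  0.12 ]
side scale 0.77 [289.7, 251.7] [ 0.509 -0.338  0.12 ]
```

View pics/scene0.png

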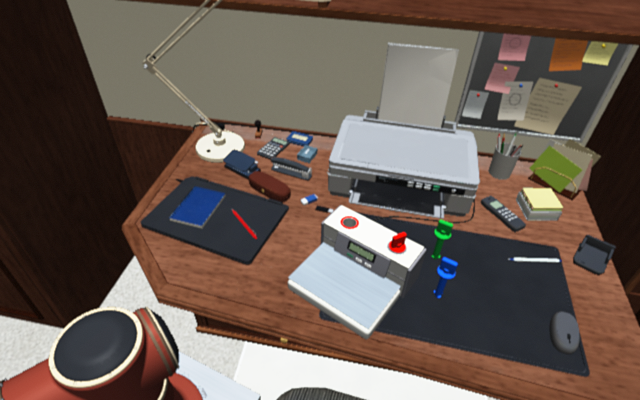

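View pics/side0.png

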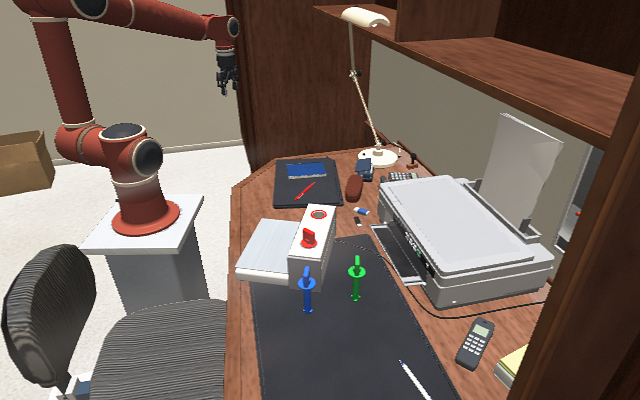

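The scene picture shows the red screw at (398,242) on the tower's right and the red ring at (349,223). The side picture shows them at (309,238) and (318,214). The blue and green look-alikes stand free to the right. I'll measure by the red colour.

```bash
python3 - <<'E'
from h import *
for n,r,s in [('scene',(335,210,365,238),(385,228,412,256)),('side',(305,202,332,224),(297,225,322,250))]:
    im=cv2.imread(f'pics/{n}0.png')[:,:,::-1].astype(int); C=cam(n)
    m=(im[...,0]>120)&(im[...,1]<90)&(im[...,2]<90)
    def pts(b): y,x=np.nonzero(m[b[1]:b[3],b[0]:b[2]]); return np.c_[x+b[0],y+b[1]].astype(np.float32)
    p=pts(r); e=cv2.fitEllipse(cv2.convexHull(p)); print(n,'ring',e[0],e[1],at_z(C,e[0],.12).round(4))
    q=pts(s); print('screw',q.mean(0),len(q),q.min(0),q.max(0),at_z(C,q.mean(0),.14).round(4))
    c=im[s[1]-10:s[3]+10,s[0]-15:s[2]+15].astype(np.uint8); globals()[n]=cv2.resize(c,(390,390),interpolation=cv2.INTER_CUBIC)
save('crop.png',np.hstack([scene,side]))
E
```

```text
scene ring (353.6241149902344, 219.0386199951172) (14.397172927856445, 26.5767879486084) [ 0.5938 -0.1739  0.12  ]
screw [398.14362 242.97873] 188 [389. 232.] [406. 252.] [ 0.548  -0.3042  0.14  ]
side ring (318.3694152832031, 213.9864501953125) (8.700852394104004, 15.058533668518066) [ 0.5801 -0.171   0.12  ]
screw [308.22726 238.59091] 220 [301. 228.] [316. 247.] [ 0.5553 -0.311   0.14  ]
```

View pics/crop.png

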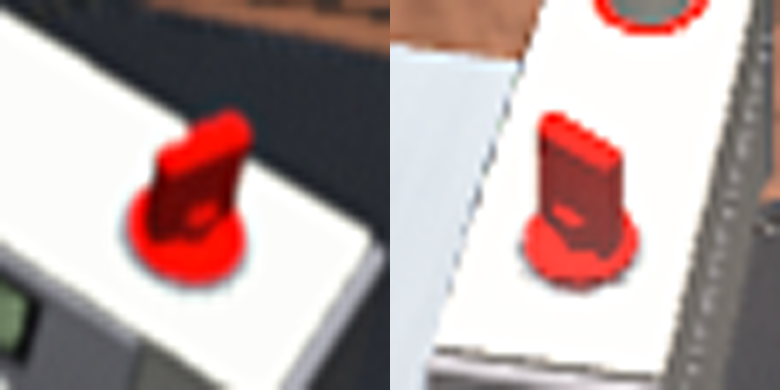

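The crop shows the wing upright with its top edge running diagonally, and the flange flat on the tower.

```bash
python3 - <<'E'
from h import *
for n,a,b in [('side',(303.9,228.6),(313.3,233.5)),('scene',(394.6,237.4),(405,232.8))]:
    C=cam(n); P=at_z(C,a,.162);Q=at_z(C,b,.162); d=Q-P; print(n,P.round(3),Q.round(3),((P+Q)/2).round(3),np.linalg.norm(d),np.degrees(np.arctan2(d[1],d[0])))
C=cam('scene'); print(at_z(C,(349.5,222.5),.12), proj(C,(.58,-.171,.12)))
A=q2R(state()['tool_rot']); print(A.round(3), np.degrees(np.arctan2(A[1,1],A[0,1])))
E
```

```text
side [ 0.545 -0.298  0.162] [ 0.569 -0.319  0.162] [ 0.557 -0.309  0.162] 0.0317938214154487 -41.124586089441216
scene [ 0.54  -0.295  0.162] [ 0.565 -0.312  0.162] [ 0.553 -0.303  0.162] 0.030487399177210252 -33.94217970834903
[ 0.57743083 -0.1693807   0.12      ] [350.48378109 222.07111431]
[[-0.95   0.313 -0.   ]
 [ 0.313  0.95  -0.   ]
 [-0.    -0.    -1.   ]] 71.73682592130099
```

Call:
{"name": "play_rows", "arguments": {
  "linear": [
    [0.0224,-0.0562,0.006],
    [0.0224,-0.0562,0.006],
    [0.0224,-0.0562,0.006],
    [0.0224,-0.0562,0.006],
    [0.0224,-0.0562,0.006],
    [0.0224,-0.0562,0.006],
    [0.0224,-0.0562,0.006],
    [0.0224,-0.0562,0.006]
  ],
  "turn": [-1.25,-1.25,-1.25,-1.25,-1.25,-1.25,-1.25,-1.25]
}}

```text
time: 1.5
tool_pos: [0.3754, 0.1421, 0.2799]
tool_rot: [0.001, 0.244, 0.97, 0.0]
contact_force: [0.4, 0.2, 0.2]
gripper_width: 0.999
grasp_force: 0.0
```

Call:
{"name": "play_rows", "arguments": {
  "linear": [
    [0.0224,-0.0562,0],
    [0.0224,-0.0562,0],
    [0.0224,-0.0562,0],
    [0.0224,-0.0562,0],
    [0.0224,-0.0562,0],
    [0.0224,-0.0562,0],
    [0.0224,-0.0562,0],
    [0.0224,-0.0562,0]
  ],
  "turn": [-1.25,-1.25,-1.25,-1.25,-1.25,-1.25,-1.25,-1.25],
  "hand": 0.05
}}

```text
time: 2.5
tool_pos: [0.5548, -0.3078, 0.2794]
tool_rot: [0.0, 0.328, 0.945, 0.0]
contact_force: [0.9, 0.5, 1.0]
gripper_width: 0.584
grasp_force: 0.0
```

Call:
{"name": "play_rows", "arguments": {
  "linear": [
    [0,0,0],
    [0,0,0],
    [0,0,0]
  ],
  "turn": [0,0,0]
}}

```text
time: 2.88
tool_pos: [0.5542, -0.3046, 0.28]
tool_rot: [0.0, 0.327, 0.945, -0.0]
contact_force: [0.9, -0.2, 0.2]
gripper_width: 0.585
grasp_force: 0.0
```

```bash
python3 - <<'E'
from h import *
st=state(); C=cam('wrist',st); im=grab_frame('wrist'); save('w1.png',im)
print(st['time'],st['tool_pos'],st['joint_pos'],st['gripper_width'],np.degrees(np.arctan2(*q2R(st['tool_rot'])[[1,0],1])))
for r in trace('wrist','transit_screw')[:3]: print(r['p'],r['location'],at_z(C,r['location'],.145))
print('pred screw',proj(C,(.555,-.306,.162)),'ring',proj(C,(.579,-.17,.12)))
E
```

```text
2.875 [ 0.55422822 -0.3045587   0.27996925] [-6.20151877e-01  4.53741030e-02  1.53985452e+00  1.70686778e-04
  1.55555467e+00 -1.52434782e+00] 0.5852477957465257 51.806471113092044
0.83 [227.4, 244.7] [ 0.54549516 -0.40121149  0.145     ]
0.68 [321.6, 301.4] [ 0.64641212 -0.37066686  0.145     ]
0.66 [320.7, 181.1] [ 0.55108424 -0.29717224  0.145     ]
pred screw [315.37823438 196.40852843] ring [453.86697323 111.33807035]
```

View pics/w1.png

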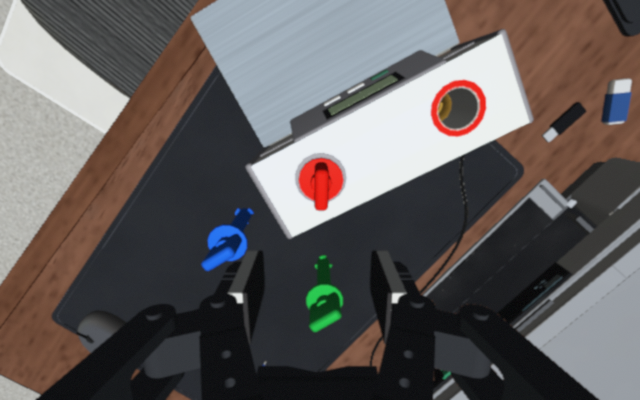

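The wrist picture shows the wing almost aligned with the tool's x, top end at (321,208), flange at (321,178). The red ring is at (459,108). Now I'll refine these.

```bash
python3 - <<'E'
from h import *
C=cam('wrist'); im=cv2.imread('pics/w1.png')[:,:,::-1].astype(int)
m=(im[...,0]>110)&(im[...,1]<80)&(im[...,2]<80)
y,x=np.nonzero(m[70:145,420:500]); e=cv2.fitEllipse(cv2.convexHull(np.c_[x+420,y+70].astype(np.float32)))
print('ring',e,at_z(C,e[0],.12)); p=at_z(C,(e[0][0]-e[1][0]/2,e[0][1]),.12)-at_z(C,(e[0][0]+e[1][0]/2,e[0][1]),.12);print(np.linalg.norm(p))
m[:,:295]=0;m[:,350:]=0;m[:150]=0;m[220:]=0
for r in range(152,214,2):
    c=np.nonzero(m[r])[0]
    if len(c): print(r,c.min(),c.max(),end='; ')
bright=m&(im[...,0]>225); print()
# render model fit: predicted silhouette for x,y,yaw
def sil(px,py,yaw):
    M=np.zeros(m.shape,np.uint8); Rz=R.from_euler('z',yaw).as_matrix()
    t=np.linspace(0,2*np.pi,40); o=np.array([px,py,.12])
    fl=[np.c_[.021*np.cos(t),.021*np.sin(t),0*t+z] for z in(0,.005)]
    w=np.array([[sx*a,sy*.006,z] for sx in(1,-1) for sy in(1,-1) for a,z in((.018,.005),(.018,.037),(.013,.042))])
    for P in (np.vstack(fl),w):
        q=np.array([proj(C,o+Rz@v) for v in P]); cv2.fillPoly(M,[(cv2.convexHull(q.astype(np.float32))*16).round().astype(int)],1,shift=4)
    return M>0
from scipy.optimize import minimize
f=lambda v:(sil(.55+v[0]/100,-.306+v[1]/100,-.66+v[2]/5)^m).sum()
b=min((minimize(f,[a,c,d],method='Nelder-Mead',options=dict(initial_simplex=[[a,c,d],[a+.5,c,d],[a,c+.5,d],[a,c,d+.5]])) for a in(-.5,.5) for c in(-.5,.5) for d in(-.5,.5)),key=lambda r:r.fun)
print(b.fun,m.sum(),.55+b.x[0]/100,-.306+b.x[1]/100,np.degrees(-.66+b.x[2]/5))
E
```

```text
ring ((458.08880615234375, 107.68376159667969), (50.053192138671875, 57.54477310180664), 40.6343879699707) [ 0.57870544 -0.16549132  0.12      ]
0.043874196021597846
158 319 322; 160 312 330; 162 309 332; 164 306 335; 166 304 337; 168 303 338; 170 302 340; 172 301 340; 174 300 341; 176 300 341; 178 299 342; 180 299 342; 182 300 341; 184 300 341; 186 301 341; 188 301 340; 190 302 338; 192 304 337; 194 305 335; 196 308 333; 198 311 330; 200 314 327; 202 315 326; 204 315 326; 206 315 326; 208 316 325; 
315.0 1479 0.5535901213333189 -0.2995734048963997 -35.686006364055785
```

Call:
{"name": "play_rows", "arguments": {
  "linear": [
    [0.0005,0.0046,-0.03],
    [0,0,-0.04],
    [0,0,-0.035],
    [0,0,-0.025],
    [0,0,-0.015],
    [0,0,-0.006],
    [0,0,0]
  ],
  "turn": [0,0,0,0,0,0,0]
}}

```text
time: 3.85
tool_pos: [0.5551, -0.3011, 0.129]
tool_rot: [0.0, 0.328, 0.945, -0.0]
contact_force: [-0.2, 0.2, -0.9]
gripper_width: 0.588
grasp_force: 0.0
```

```bash
python3 - <<'E'
from h import *
st=state(); im=grab_frame('wrist'); save('w2.png',im)
print(st['time'],st['tool_pos'],st['contact_force'])
E
```

```text
3.85 [ 0.55509039 -0.30112536  0.12897425] [-0.22797573  0.15441395 -0.85584805]
```

View pics/w2.png

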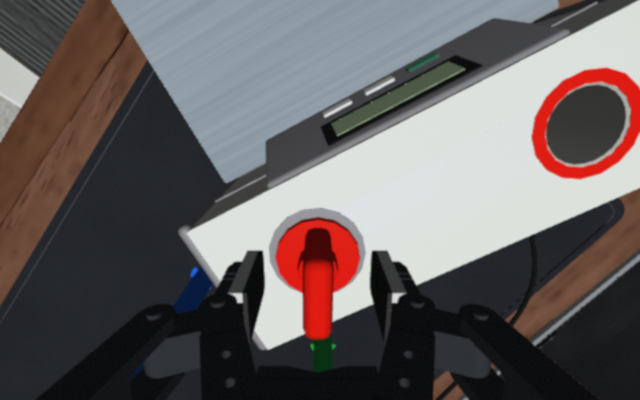

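The wing is centred between the pads at column 318 and aligned. The flange's centre is near (318,258). I'll measure the offset along the wing and refine the ring.

```bash
python3 - <<'E'
from h import *
C=cam('wrist'); im=cv2.imread('pics/w2.png')[:,:,::-1].astype(int)
m=((im[...,0]>110)&(im[...,1]<80)&(im[...,2]<80)).astype(np.uint8)
def edge(b,z,rmax=999):
    s=np.zeros_like(m); s[b[1]:b[3],b[0]:b[2]]=m[b[1]:b[3],b[0]:b[2]]
    c=max(cv2.findContours(s,0,1)[0],key=len)[:,0]; c=c[c[:,1]<rmax]; c=c[c[:,0]<638]
    P=np.array([at_z(C,p,z)[:2] for p in c]); A=np.c_[2*P,np.ones(len(P))]; s=np.linalg.lstsq(A,(P**2).sum(1),rcond=None)[0]
    return s[:2],np.sqrt(s[2]+s[:2]@s[:2])
print('flange',edge((262,205,372,345),.125,268)); print('ring',edge((520,50,640,190),.12))
E
```

```text
flange (array([ 0.55428786, -0.29949438]), np.float64(0.020137360230678723))
ring (array([ 0.57966663, -0.16574038]), np.float64(0.02367107455219831))
```

Call:
{"name": "play_rows", "arguments": {
  "linear": [
    [-0.0008,0.0016,0],
    [0,0,0],
    [0,0,0]
  ],
  "turn": [0,0,0]
}}

```text
time: 4.28
tool_pos: [0.5541, -0.2996, 0.1287]
tool_rot: [0.0, 0.328, 0.945, -0.0]
contact_force: [0.2, 0.1, -0.3]
gripper_width: 0.589
grasp_force: 0.0
```

Call:
{"name": "play_rows", "arguments": {
  "linear": [
    [0,0,0],
    [0,0,0],
    [0,0,0],
    [0,0,0],
    [0,0,0],
    [0,0,0]
  ],
  "turn": [0,0,0,0,0,0],
  "hand": 0.011
}}

```text
time: 5.03
tool_pos: [0.554, -0.2995, 0.1283]
tool_rot: [0.0, 0.328, 0.945, -0.0]
contact_force: [0.8, -0.6, 0.0]
gripper_width: 0.138
grasp_force: 29.1
```

Call:
{"name": "play_rows", "arguments": {
  "linear": [
    [0,0,0.01],
    [0,0,0.025],
    [0,0,0.025],
    [0,0,0.025],
    [0,0,0.02],
    [0,0,0.008],
    [0,0,0],
    [0,0,0]
  ],
  "turn": [0,0,0,0,0,0,0,0]
}}

```text
time: 6.02
tool_pos: [0.5535, -0.2992, 0.2398]
tool_rot: [-0.001, 0.328, 0.945, 0.0]
contact_force: [-0.5, -0.5, -1.5]
gripper_width: 0.134
grasp_force: 29.1
```

```bash
python3 - <<'E'
from h import *
st=state(); print({k:np.round(v,3) for k,v in st.items()}); im=grab_frame('side'); im2=grab_frame('wrist'); C=cam('side')
save('a3.png',np.hstack([cv2.resize(im[150:300,230:380],(400,400),interpolation=cv2.INTER_CUBIC),cv2.resize(im2,(400,250))]) if 0 else np.hstack([cv2.resize(im[150:300,230:380],(400,400)),im2[:,120:520]]))
E
```

```text
{'time': np.float64(6.025), 'joint_pos': array([-0.614,  0.059,  1.592, -0.   ,  1.493, -1.517]), 'joint_vel': array([-0.002,  0.004,  0.004, -0.001,  0.002,  0.001]), 'joint_efforts': array([ 1.0000e-02, -4.0791e+01, -3.8106e+01, -0.0000e+00, -3.0000e-03,
        0.0000e+00]), 'tool_pos': array([ 0.553, -0.299,  0.24 ]), 'tool_rot': array([-0.001,  0.328,  0.945,  0.   ]), 'contact_force': array([-0.5  , -0.509, -1.478]), 'ft_torque': array([-0.014, -0.026,  0.044]), 'grasp_force': np.float64(29.083), 'gripper_width': np.float64(0.134)}
```

View pics/a3.png

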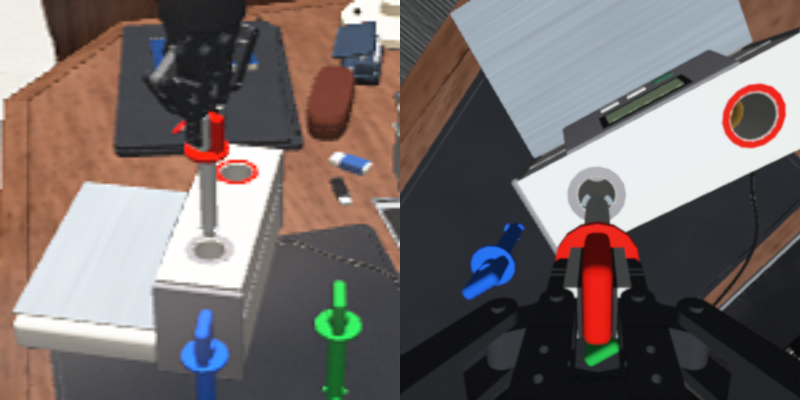

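The screw is held upright, clear of the parking hole. Next I move over the well, unwinding counter-clockwise to gain clockwise range.

Call:
{"name": "play_rows", "arguments": {
  "linear": [
    [0.003,0.016,0.002],
    [0.005,0.025,0],
    [0.005,0.025,0],
    [0.005,0.025,0],
    [0.005,0.025,0],
    [0.0029,0.0175,0],
    [0,0,0],
    [0,0,0]
  ],
  "turn": [10,10,10,10,10,10,10,10]
}}

```text
time: 7.12
tool_pos: [0.5796, -0.1655, 0.2424]
tool_rot: [-0.001, -0.359, 0.933, 0.0]
contact_force: [0.5, -0.1, -0.5]
gripper_width: 0.138
grasp_force: 29.1
```

Call:
{"name": "play_rows", "arguments": {
  "linear": [
    [0,0,0],
    [0,0,0],
    [0,0,0]
  ],
  "turn": [0,0,0]
}}

```text
time: 7.5
tool_pos: [0.5798, -0.1661, 0.2431]
tool_rot: [-0.0, -0.356, 0.935, 0.0]
contact_force: [0.8, -0.4, -0.8]
gripper_width: 0.136
grasp_force: 29.1
```

```bash
python3 - <<'E'
from h import *
st=state(); C=cam('wrist',st); im=grab_frame('wrist').astype(int);
print(st['time'],st['tool_pos'],st['contact_force'],st['joint_pos'].round(2),st['grasp_force'])
im2=grab_frame('side'); save('a4.png',np.hstack([im.astype(np.uint8)[:,120:520],cv2.resize(im2[130:280,240:390],(400,400),interpolation=cv2.INTER_CUBIC)]))
E
```

```text
7.5 [ 0.57981429 -0.16607811  0.24310264] [ 0.80926147 -0.35948429 -0.75057984] [-0.4  -0.01  1.65 -0.    1.49 -2.7 ] 29.095860421657562
```

View pics/a4.png

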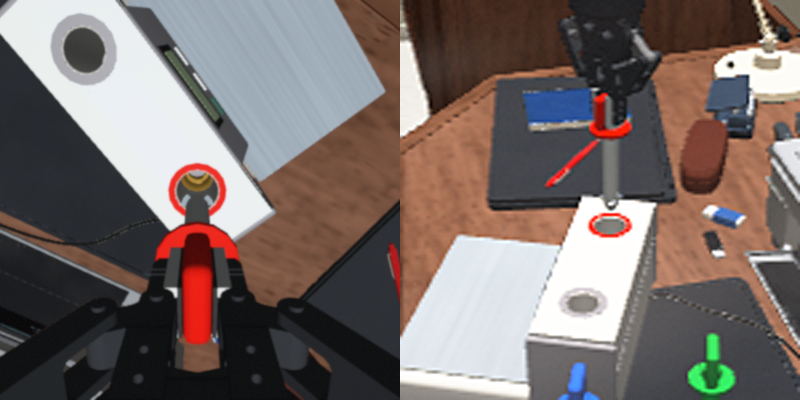

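The tip hangs over the centre of the red ring. I'll lower it to just above the thread, then feel.

Call:
{"name": "play_rows", "arguments": {
  "linear": [
    [-0.0003,0.0003,-0.012],
    [0,0,-0.018],
    [0,0,-0.018],
    [0,0,-0.018],
    [0,0,-0.014],
    [0,0,-0.01],
    [0,0,-0.006],
    [0,0,0]
  ],
  "turn": [0,0,0,0,0,0,0,0]
}}

```text
time: 8.6
tool_pos: [0.5795, -0.1657, 0.147]
tool_rot: [-0.0, -0.356, 0.934, 0.0]
contact_force: [0.3, -0.1, -0.3]
gripper_width: 0.135
grasp_force: 29.1
```

Call:
{"name": "play_rows", "arguments": {
  "linear": [
    [0,0,-0.001],
    [0,0,-0.001],
    [0,0,0]
  ],
  "turn": [0,0,0]
}}

```text
time: 8.98
tool_pos: [0.5797, -0.1658, 0.1457]
tool_rot: [0.0, -0.356, 0.934, -0.0]
contact_force: [-0.1, 0.6, -0.3]
gripper_width: 0.135
grasp_force: 29.1
```

Call:
{"name": "play_rows", "arguments": {
  "linear": [
    [0,0,-0.001],
    [0,0,-0.001],
    [0,0,0]
  ],
  "turn": [0,0,0]
}}

```text
time: 9.35
tool_pos: [0.5795, -0.166, 0.1435]
tool_rot: [-0.0, -0.356, 0.934, -0.0]
contact_force: [-0.9, -1.3, 0.2]
gripper_width: 0.128
grasp_force: 29.4
```

Call:
{"name": "play_rows", "arguments": {
  "linear": [
    [0,0,-0.001],
    [0,0,-0.001],
    [0,0,0]
  ],
  "turn": [0,0,0]
}}

```text
time: 9.72
tool_pos: [0.5794, -0.1661, 0.1411]
tool_rot: [-0.0, -0.356, 0.934, -0.0]
contact_force: [-1.5, -2.8, 0.9]
gripper_width: 0.137
grasp_force: 29.3
```

Call:
{"name": "play_rows", "arguments": {
  "linear": [
    [0,0,-0.001],
    [0,0,-0.0005],
    [0,0,0]
  ],
  "turn": [0,0,0]
}}

```text
time: 10.1
tool_pos: [0.5795, -0.1658, 0.1397]
tool_rot: [-0.0, -0.356, 0.934, -0.0]
contact_force: [-1.7, -2.4, 1.0]
gripper_width: 0.136
grasp_force: 29.3
```

A light side contact pushes toward (-x,-y), so I'll yield a little and keep lowering.

Call:
{"name": "play_rows", "arguments": {
  "linear": [
    [-0.0005,-0.0008,0],
    [0,0,-0.001],
    [0,0,0]
  ],
  "turn": [0,0,0]
}}

```text
time: 10.48
tool_pos: [0.5791, -0.1662, 0.1385]
tool_rot: [0.0, -0.356, 0.934, 0.0]
contact_force: [-1.4, -0.5, -0.0]
gripper_width: 0.137
grasp_force: 29.2
```

Call:
{"name": "play_rows", "arguments": {
  "linear": [
    [0,0,-0.001],
    [0,0,-0.0005],
    [0,0,0]
  ],
  "turn": [0,0,0]
}}

```text
time: 10.85
tool_pos: [0.5791, -0.1663, 0.1373]
tool_rot: [0.0, -0.356, 0.934, 0.0]
contact_force: [-0.5, -0.6, 1.1]
gripper_width: 0.134
grasp_force: 29.3
```

Call:
{"name": "play_rows", "arguments": {
  "linear": [
    [0,0,-0.001],
    [0,0,-0.0005],
    [0,0,0]
  ],
  "turn": [0,0,0]
}}

```text
time: 11.22
tool_pos: [0.5793, -0.1665, 0.137]
tool_rot: [0.0, -0.356, 0.934, -0.0]
contact_force: [-2.3, 0.7, 5.1]
gripper_width: 0.133
grasp_force: 30.1
```

Call:
{"name": "play_rows", "arguments": {
  "linear": [
    [0,0,-0.001],
    [0,0,0]
  ],
  "turn": [0,0,0]
}}

```text
invalid input at $.turn: expected 2 entries
```

Contact at TCP z 0.137, about 8.5 mm too high, at 5 N. I'll turn clockwise under this light push and watch z and the forces.

Call:
{"name": "play_rows", "arguments": {
  "linear": [
    [0,0,0],
    [0,0,0],
    [0,0,0]
  ],
  "turn": [-6,-6,-6]
}}

```text
time: 11.6
tool_pos: [0.5791, -0.1661, 0.1362]
tool_rot: [0.0, -0.204, 0.979, 0.0]
contact_force: [-1.4, 1.0, 2.6]
gripper_width: 0.14
grasp_force: 29.6
```

Call:
{"name": "play_rows", "arguments": {
  "linear": [
    [0,0,0],
    [0,0,0],
    [0,0,0]
  ],
  "turn": [-6,-6,-6]
}}

```text
time: 11.98
tool_pos: [0.5791, -0.1661, 0.1355]
tool_rot: [0.0, -0.048, 0.999, 0.0]
contact_force: [-1.1, 1.0, -1.6]
gripper_width: 0.134
grasp_force: 29.1
```

```bash
python3 -c "
from h import *
s=state();print(s['tool_pos'],s['contact_force'],s['ft_torque'],s['joint_pos'])"
```

```text
[ 0.57907064 -0.16607332  0.13548123] [-1.09508634  0.95976527 -1.55863759] [0.04750007 0.09387054 0.03939796] [-4.03192738e-01  7.65202452e-02  1.75231904e+00  9.10431801e-04
  1.31305780e+00 -2.07090352e+00]
```

The screw has caught: z falls with the turn and the thread pulls down slightly. I'll feed at the lead, 0.056 mm per degree.

Call:
{"name": "play_rows", "arguments": {
  "linear": [
    [0,0,-0.001],
    [0,0,-0.0005],
    [0,0,-0.0005],
    [0,0,-0.0005]
  ],
  "turn": [-9,-9,-9,-9]
}}

```text
time: 12.48
tool_pos: [0.5794, -0.166, 0.1333]
tool_rot: [0.0, 0.264, 0.965, 0.001]
contact_force: [0.7, 0.9, 1.1]
gripper_width: 0.135
grasp_force: 29.4
```

Call:
{"name": "play_rows", "arguments": {
  "linear": [
    [0,0,-0.0005],
    [0,0,-0.0005],
    [0,0,-0.0005]
  ],
  "turn": [-9,-9,-9]
}}

```text
time: 12.85
tool_pos: [0.5795, -0.1662, 0.1318]
tool_rot: [0.0, 0.481, 0.876, 0.001]
contact_force: [0.5, -0.3, 0.2]
gripper_width: 0.138
grasp_force: 29.3
```

```bash
python3 -c "
from h import *
s=state();print(s['tool_pos'],s['contact_force'],s['ft_torque'],s['joint_pos'])"
```

```text
[ 0.57952562 -0.16616817  0.13183688] [ 0.54824994 -0.3411742   0.22333371] [-0.03487982 -0.09977318  0.08487835] [-4.03162293e-01  8.04542355e-02  1.75460817e+00  1.18306053e-03
  1.30561465e+00 -9.69563613e-01]
```

Threading runs smoothly with 3.4 mm left, about 60°.

Call:
{"name": "play_rows", "arguments": {
  "linear": [
    [0,0,-0.0005],
    [0,0,-0.0005],
    [0,0,-0.0005],
    [0,0,-0.0005]
  ],
  "turn": [-9,-9,-9,-9]
}}

```text
time: 13.35
tool_pos: [0.5795, -0.1663, 0.1298]
tool_rot: [0.0, 0.729, 0.685, 0.001]
contact_force: [-0.1, 0.3, 1.1]
gripper_width: 0.136
grasp_force: 29.2
```

```bash
python3 -c "
from h import *
s=state();print(s['tool_pos'],s['contact_force'],s['ft_torque'],s['joint_pos'])"
```

```text
[ 0.57951481 -0.16626775  0.12981343] [-0.12418735  0.26386989  1.10076223] [ 0.01819902 -0.03889052  0.04049893] [-4.03208609e-01  8.25247064e-02  1.75600220e+00  9.31402207e-04
  1.30207456e+00 -3.41250360e-01]
```

Call:
{"name": "play_rows", "arguments": {
  "linear": [
    [0,0,-0.0003],
    [0,0,-0.0003]
  ],
  "turn": [-5,-5]
}}

```text
time: 13.6
tool_pos: [0.5795, -0.1663, 0.1292]
tool_rot: [0.0, 0.785, 0.62, 0.001]
contact_force: [-0.1, -0.1, 1.1]
gripper_width: 0.142
grasp_force: 29.2
```

```bash
python3 -c "
from h import *
s=state();print(s['tool_pos'],s['contact_force'],s['ft_torque'],s['joint_pos'])"
```

```text
[ 0.5795414  -0.16630003  0.12923689] [-0.13013187 -0.11145495  1.12797792] [-0.02722605 -0.03759416  0.01892806] [-4.03233002e-01  8.31381494e-02  1.75637488e+00  9.14373655e-04
  1.30099894e+00 -1.69063153e-01]
```

Call:
{"name": "play_rows", "arguments": {
  "linear": [
    [0,0,-0.0003],
    [0,0,0]
  ],
  "turn": [-5,0]
}}

```text
time: 13.85
tool_pos: [0.5794, -0.1663, 0.1289]
tool_rot: [0.0, 0.81, 0.586, 0.0]
contact_force: [0.0, -0.6, 1.3]
gripper_width: 0.135
grasp_force: 29.3
```

```bash
python3 -c "
from h import *
s=state();print(s['tool_pos'],s['contact_force'],s['ft_torque'],s['joint_pos'])"
```

```text
[ 0.57939993 -0.16630716  0.12890213] [ 0.04744035 -0.55998901  1.25257188] [ 0.00550137 -0.05077704  0.03030367] [-4.03257861e-01  8.34626823e-02  1.75662473e+00  7.39196295e-04
  1.30085736e+00 -8.56805755e-02]
```

Call:
{"name": "play_rows", "arguments": {
  "linear": [
    [0,0,-0.0003],
    [0,0,0]
  ],
  "turn": [-4,0]
}}

```text
time: 14.1
tool_pos: [0.5793, -0.1664, 0.1287]
tool_rot: [0.0, 0.83, 0.558, 0.0]
contact_force: [0.2, 0.3, -0.2]
gripper_width: 0.138
grasp_force: 29.3
```

```bash
python3 - <<'E'
from h import *
s=state();print(s['tool_pos'],s['contact_force'],s['ft_torque'],s['joint_pos'])
im=grab_frame('wrist');im2=grab_frame('side'); save('a5.png',np.hstack([im[100:400,160:460],cv2.resize(im2[175:250,275:350],(300,300),interpolation=cv2.INTER_CUBIC)]))
E
```

```text
[ 0.5793075  -0.166438    0.12868229] [ 0.17025177  0.26984687 -0.21459568] [-0.02781562 -0.08267565 -0.00021059] [-4.03354624e-01  8.36629205e-02  1.75680257e+00  3.72685181e-04
  1.30058539e+00 -1.67574486e-02]
```

View pics/a5.png

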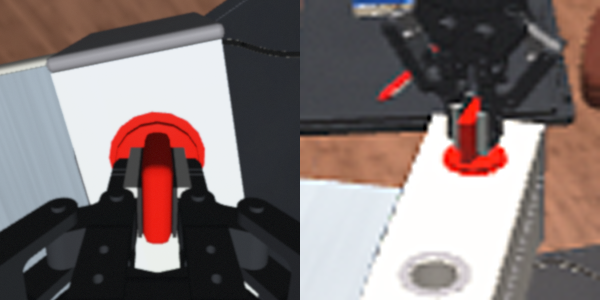

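The flange is nearly on the ring. There is no end-stop torque yet, so I continue in small steps.

Call:
{"name": "play_rows", "arguments": {
  "linear": [
    [0,0,-0.0002],
    [0,0,0]
  ],
  "turn": [-4,0]
}}

```text
time: 14.45
tool_pos: [0.5792, -0.1665, 0.1285]
tool_rot: [0.0, 0.849, 0.529, 0.0]
contact_force: [0.1, -0.0, 1.2]
gripper_width: 0.138
grasp_force: 29.3
```

```bash
python3 -c "
from h import *
s=state();print(s['tool_pos'],s['contact_force'],s['ft_torque'],s['joint_pos'][5])"
```

```text
[ 0.57916332 -0.16654676  0.12845876] [ 0.1067561  -0.00740315  1.2087547 ] [-0.02278662 -0.03729011 -0.00497691] 0.053223816866832745
```

Call:
{"name": "play_rows", "arguments": {
  "linear": [
    [0,0,-0.0002],
    [0,0,0]
  ],
  "turn": [-4,0]
}}

```text
time: 14.7
tool_pos: [0.5792, -0.1666, 0.1283]
tool_rot: [0.0, 0.867, 0.499, 0.0]
contact_force: [-0.9, -0.3, 0.9]
gripper_width: 0.139
grasp_force: 29.3
```

```bash
python3 -c "
from h import *
s=state();print(s['tool_pos'],s['contact_force'],s['ft_torque'],s['joint_pos'][5])"
```

```text
[ 0.57916424 -0.16656112  0.12831596] [-0.94168463 -0.26142864  0.88953451] [-0.08338066 -0.07446456 -0.02677478] 0.12258868906776492
```

Call:
{"name": "play_rows", "arguments": {
  "linear": [
    [0,0,-0.0002],
    [0,0,0]
  ],
  "turn": [-4,0]
}}

```text
time: 14.95
tool_pos: [0.5793, -0.1666, 0.1283]
tool_rot: [0.0, 0.883, 0.468, 0.0]
contact_force: [0.2, 0.6, 2.3]
gripper_width: 0.133
grasp_force: 29.4
```

```bash
python3 -c "
from h import *
s=state();print(s['tool_pos'],s['contact_force'],s['ft_torque'],s['joint_pos'][5])"
```

```text
[ 0.57925615 -0.16660734  0.12829075] [0.18349996 0.62139917 2.25863506] [-0.15620619 -0.03664704  0.00700142] 0.1921756822022257
```

Call:
{"name": "play_rows", "arguments": {
  "linear": [
    [0,0,-0.0002],
    [0,0,0]
  ],
  "turn": [-4,0]
}}

```text
time: 15.2
tool_pos: [0.5794, -0.1667, 0.1283]
tool_rot: [0.0, 0.899, 0.437, 0.0]
contact_force: [0.6, 0.3, 3.0]
gripper_width: 0.138
grasp_force: 29.5
```

```bash
python3 -c "
from h import *
s=state();print(s['tool_pos'],s['contact_force'],s['ft_torque'],s['joint_pos'][5])"
```

```text
[ 0.57935876 -0.16665716  0.12825225] [0.64262946 0.30418478 2.96641374] [-0.11494122 -0.08081386 -0.0015608 ] 0.261847339248174
```

z has stopped falling while the force rises, so the flange is seated. I'll take up the 1 mm of play gently, watching the torque.

Call:
{"name": "play_rows", "arguments": {
  "linear": [
    [0,0,0],
    [0,0,0]
  ],
  "turn": [-4,0]
}}

```text
time: 15.45
tool_pos: [0.5794, -0.1667, 0.1283]
tool_rot: [0.0, 0.914, 0.406, 0.0]
contact_force: [0.2, -1.2, 2.9]
gripper_width: 0.138
grasp_force: 29.6
```

```bash
python3 -c "
from h import *
s=state();print(s['tool_pos'],s['contact_force'],s['ft_torque'],s['joint_pos'][5],s['joint_efforts'][5])"
```

```text
[ 0.57938149 -0.16669269  0.12829147] [ 0.2467582  -1.21665679  2.92108084] [-0.16730911 -0.01962934  0.0848392 ] 0.331595103524834 0.1232556626200676
```

Call:
{"name": "play_rows", "arguments": {
  "linear": [
    [0,0,0],
    [0,0,0]
  ],
  "turn": [-4,0]
}}

```text
time: 15.7
tool_pos: [0.5794, -0.1666, 0.1283]
tool_rot: [0.0, 0.928, 0.374, 0.0]
contact_force: [1.0, -1.0, 3.1]
gripper_width: 0.134
grasp_force: 29.8
```

```bash
python3 -c "
from h import *
s=state();print(s['tool_pos'],s['contact_force'],s['ft_torque'],s['joint_pos'][5],s['joint_efforts'][5])"
```

```text
[ 0.57944252 -0.1665888   0.12830976] [ 0.97086293 -1.02288897  3.10424345] [-0.06023593 -0.12763405  0.03192402] 0.40134820677638194 0.11507315095514059
```

Call:
{"name": "play_rows", "arguments": {
  "linear": [
    [0,0,0],
    [0,0,0]
  ],
  "turn": [-2,0]
}}

```text
time: 15.95
tool_pos: [0.5795, -0.1666, 0.1283]
tool_rot: [0.0, 0.934, 0.356, 0.0]
contact_force: [1.0, -0.2, 4.9]
gripper_width: 0.136
grasp_force: 29.9
```

```bash
python3 -c "
from h import *
s=state();print(s['tool_pos'],s['contact_force'],s['ft_torque'],s['joint_pos'][5],s['joint_efforts'][5])"
```

```text
[ 0.57948563 -0.16656181  0.12830779] [ 1.02607243 -0.18921033  4.90748145] [ 0.00947813 -0.2239857   0.02199186] 0.43833828527801705 0.08607724215835333
```

Call:
{"name": "play_rows", "arguments": {
  "linear": [
    [0,0,0],
    [0,0,0]
  ],
  "turn": [-2,0]
}}

```text
time: 16.2
tool_pos: [0.5795, -0.1665, 0.1283]
tool_rot: [0.0, 0.941, 0.34, 0.001]
contact_force: [1.4, 0.3, 4.6]
gripper_width: 0.135
grasp_force: 30.0
```

```bash
python3 -c "
from h import *
s=state();print(s['tool_pos'],s['contact_force'],s['ft_torque'],s['joint_pos'][5],s['joint_efforts'][5])"
```

```text
[ 0.57951772 -0.16653382  0.12827561] [1.38257547 0.34032094 4.62056982] [ 0.01457272 -0.33538275  0.06408877] 0.4743543304240366 0.10158159071579576
```

Seated at the exact TCP height of the flange-on-tower grasp (0.1283). I'll release and lift off.

Call:
{"name": "play_rows", "arguments": {
  "linear": [
    [0,0,0],
    [0,0,0],
    [0,0,0],
    [0,0,0]
  ],
  "turn": [0,0,0,0],
  "hand": 0.045
}}

```text
time: 16.7
tool_pos: [0.5788, -0.1664, 0.1273]
tool_rot: [-0.0, 0.94, 0.34, -0.0]
contact_force: [0.7, 1.7, -0.0]
gripper_width: 0.522
grasp_force: 0.0
```

Call:
{"name": "play_rows", "arguments": {
  "linear": [
    [0,0,0.01],
    [0,0,0.03],
    [0,0,0.03],
    [0,0,0.03],
    [0,0,0.01],
    [0,0,0],
    [0,0,0]
  ],
  "turn": [0,0,0,0,0,0,0]
}}

```text
time: 17.58
tool_pos: [0.5784, -0.1662, 0.236]
tool_rot: [-0.001, 0.94, 0.34, -0.001]
contact_force: [-0.4, 0.6, -0.3]
gripper_width: 0.528
grasp_force: 0.0
```

```bash
python3 - <<'E'
from h import *
st=state(); C=cam('wrist',st); im=grab_frame('wrist'); im2=grab_frame('side')
print(st['tool_pos'],st['contact_force'],st['gripper_width'])
for z in (.12,.125): print(z,proj(C,(.5795,-.166,z)))
save('a6.png',np.hstack([im[100:360,200:460],cv2.resize(im2[190:230,295:335],(400,260),interpolation=cv2.INTER_CUBIC)]))
E
```

```text
[ 0.57836459 -0.16620552  0.23604392] [-0.42340848  0.58248581 -0.32188898] 0.5278128317155737
0.12 [318.92151503 193.92217751]
0.125 [318.94458623 195.72891751]
```

View pics/a6.png

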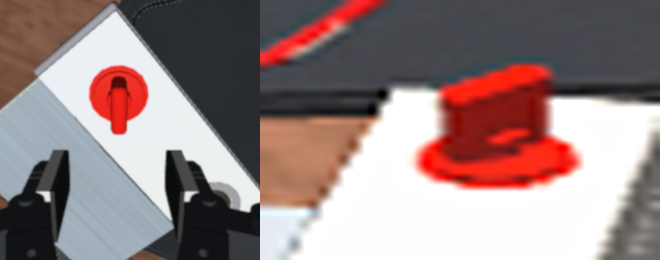

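The picture shows the flange flat on the tower over the lock well, with the wing upright. The gripper is clear, and nothing else has moved.

```bash
python3 -c "
from plant import *
print(job_done())"
```

```text
the job is handed in; nothing more can be done
None
```

I moved the red transit screw to the lock well and threaded it in clockwise until its flange sat flat on the tower. Pressing stayed around 5 N and finger force about 30 N. The gripper is clear, no other item was touched, and the job was handed in at about 18 s.

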